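# Return the long pill case through the slot

### The job

Two flat white pill cases stand on edge in the rack; the longer one has to go back to the pharmacy. Take it out and lay it down flat and let go, then take it again lying flat and push it, one end first, through the slot of the returns box until it drops inside. Leave the shorter case standing in the rack.

Things in the scene. Friction and masses are not known exactly. Their poses are not given: they have to be found in the camera images.
- long_case: the longer flat pill case: closed rigid white box, 96 mm (own x) x 12 mm thick (own y) x 54 mm (own z), 28 to 56 g, thin grey seam round its middle, blank label on both broad faces. At the start it stands on a 96 x 12 mm edge in one groove of the rack (which one varies). Origin: middle of that underside edge; both ends and both broad faces are alike
- long_case_center (a point): centre of the longer case, 27 mm from its origin along own z; axes as the case's. There is always clear worktop to lay the case on, straight ahead of the robot about 0.45 m from its base, between the rack (left) and the returns box's shelf (right)
- short_case: the shorter pill case, same look, 70 mm (own x) x 12 mm (own y) x 54 mm (own z), standing in the other groove; it must stay there. Origin: middle of its underside edge
- rack: fixed grey rack holding the two cases on edge, side by side. Base 100 mm (own x) x 130 mm (own y), 8 mm thick; two grooves along own x, 76 mm apart (own y = -38 and +38 mm), 16 mm wide between 4 mm walls, 64 mm long; wall tops 30 mm, case tops 62 mm above the worktop, so 32 mm of each case shows. Origin: centre of the underside, on the worktop
- returns_box: fixed white steel box with grey lid, 126 mm deep (own x), 92 mm wide (own y), 152 mm high. Its front, 3 mm thick, faces own -x, 63 mm before the origin. Behind the slot it is empty down to its floor, 4 mm above the worktop. Nothing on it moves. Origin: centre of the underside, on the worktop
- slot_mouth (a point): middle of the slot's lower edge, in the plane of the box's front, 120 mm above the worktop; own x points into the box, own y along the slot, z up. The slot is level, 59 mm wide and 16 mm high, and takes a case lying flat, end first, 54 mm across. Fingers cannot follow into it. When the case's rear end is flush with the front, it tips over the edge inside and drops by its own weight
- shelf_edge (a point): middle of the outer top edge of the steel shelf before the slot, 95 mm out from the front; axes as the box's. The shelf is 92 mm wide, 5 mm thick, its top level with the slot's lower edge (120 mm above the worktop), and ends 10 mm inside the front. No guides or walls on it. A case less than half way in lies still on it; farther in, its inner end dips up to 20 degrees and it drags (push with up to 15 N)
There are look-alikes about, which are no part of the job. What is shaped like the long_case but purple is not meant.

How it is judged:
On the way:
1. the longer case is out of the rack, lies flat and has been let go (angle between the y axis of long_case and the z axis of returns_box, either way round below 0.2 rad and contact force between long_case and the fingers below 0.05 N and contact force between long_case and rack below 0.02 N and linear speed of long_case below 0.03 m/s and not (x of long_case_center in the frame of returns_box between -0.063 and 0.07 m and y of long_case_center in the frame of returns_box between -0.05 and 0.05 m)), for 0.2 s.
At the end, for the whole second after the job is handed in: The longer case lies at rest inside the returns box: its centre is within the box's outline and less than 100 mm above the worktop, below the slot (it has dropped off the shelf's edge). The shorter case still stands upright in its groove of the rack, within 20 mm of where it was (x of long_case_center in the frame of returns_box between -0.06 and 0.063 m and y of long_case_center in the frame of returns_box between -0.046 and 0.046 m and z of long_case_center in the frame of returns_box below 0.1 m and linear speed of long_case below 0.03 m/s and distance of short_case from where it was at the start of the episode below 0.02 m and angle between short_case's own z axis and vertical below 0.2 rad); the robot touches nothing.
It also fails if it takes over 70 s, if anything falls off the work surface, if the arm or the gripper's body presses on something with over 40 N, if the wrist force passes 120 N, or if a joint passes its speed limit or range.

### The arm

A 7-joint arm with a two-finger parallel gripper is mounted at the origin on a cart in front of the work surface, level with it; the furniture and walls round the work are solid. World frame = base frame: x ahead of the robot, y to its left, z up, the work surface at z = 0. Lengths are in m, angles in rad, forces in N, time in s.
With the tool pointing down it reaches from about 0.35 to 0.9 m from the base axis. Payload 8.1 kg.
Tool frame: the origin (TCP) lies between the finger pads; the fingertips stand 25 mm ahead of it and the grasp point (between the pads) lies 6 mm ahead of it; z points along the fingers, y is the line along which they close (so a half turn about z gives the same grasp; the last joint's range is limited). The gripper opens to 85 mm and grips with 20 to 120 N. Pads are 22 mm wide; open, the fingers measure 114 mm over their backs; the gripper's body (76 mm by 85 mm) begins 54 mm behind the grasp point. The pads swing forward as they close: fully open they stand 13 mm farther back than shut.
Start: joints at [-1.309, 0.434, 0.025, 1.573, -0.012, 1.134, -0.075], TCP at [0.223, 0.584, 0.256] pointing down, gripper open.
Joint ranges: [-2.62, 2.62], [-0.44, 2.09], [-1.27, 1.32], [0.08, 2.57], [-1.32, 4.46], [0.12, 2], [-2.74, 2.74]. Speed limits (rad/s): [2.22, 2.22, 3.01, 3.01, 3.14, 3.14, 3.14].

### API

Orientations are given as [roll, pitch, yaw] about the fixed x, y, z axes, in that order (R = Rz(yaw) Ry(pitch) Rx(roll)).
In Python, from plant import env, gripper_open, close, planner, capture gives the robot as it stands. The module is installed in compiled form; this text tells all that it offers. Calls block until the motion is done:
- env.move_ptp(position, orientation): joint-space move of the TCP to a pose.
- env.servo_line(position, attitude=None, velocity=0.15): straight line of the TCP; attitude=None keeps the orientation; velocity is the mean speed in m/s.
- env.set_joints(angles): joint-space move.
- gripper_open() and close(effort=None): open the fingers fully, or close them until they stop; effort is the grip in N (None keeps the last).
- env.wait(seconds).
- planner.ik(position, orientation): joint angles nearest the present ones, or None.
- env.observe(): the state.
- capture(name): name is "scene" or "top" or "wrist"; returns a dict with "frame" (420x560x3 uint8, red, green, blue), "z_map" (420x560 float32, m along the optical axis (not along the pixel's ray), 0 where there is no reading), "camera_matrix" (3x3 intrinsics, pixels), "origin" and "attitude" of the camera in the world. Camera axes: x right, y up, looking along -z (the intrinsics and any distortion apply to the point x, -y, -z); pixel columns grow to the right and rows downward; lengths in m; the calibration is good to about 2 mm. A picture is of the moment at which its call begins.
A pose or a line that the arm cannot do raises env.IKError and nothing moves.
- env.hand_in(): hands the job in; it is judged then, once.
The state is a dict: "time": time; "joint_pos": joint angles; "joint_vel": joint speeds; "joint_torque": joint torques, N m; "position": TCP position; "tool_rot": TCP orientation; "ft_force": force on the tool from outside, world axes, zero at the start; "ft_torque": the same for the moment, N m; "grip_width": finger opening in m; "gripper_force": force on a finger pad.
Only numpy, scipy, OpenCV 4.12 (cv2) and the standard library are available. Lean on these libraries where they do the work, as an engineer would, in place of code of your own. Each camera call takes 0.05 s, during which the arm holds its last target. There are 200 camera calls.

## Working session

There is one attempt and no reset: what is moved stays moved. The work goes in short steps, each a Python script; the robot and the scene stay as the last script left them, time stands still between calls to the robot, and variables do not carry over. Pictures are saved under pics/ and viewed, at most 10 in all, crops included, and the job is handed in when it is done.

```bash
mkdir -p pics; cat > h.py <<'E'
import numpy as np, cv2
from scipy.spatial.transform import Rotation as R
from plant import env, gripper_open, close, planner, capture
def rot(a):
    a=np.array(a,float)
    if a.shape==(3,3): return a
    return (R.from_euler('xyz',a) if a.size==3 else R.from_quat(a)).as_matrix()
def cloud(c):
    K=c['camera_matrix'];z=c['z_map'];h,w=z.shape
    u,v=np.meshgrid(np.arange(w),np.arange(h))
    p=np.stack([(u-K[0,2])/K[0,0]*z,-(v-K[1,2])/K[1,1]*z,-z],-1)
    P=p@rot(c['attitude']).T+np.array(c['origin']); P[z==0]=np.nan
    return P
def save(c,n,crop=None,s=1):
    f=c['frame'][:,:,::-1]
    if crop: f=f[crop[1]:crop[3],crop[0]:crop[2]]
    cv2.imwrite('pics/'+n,cv2.resize(f,None,fx=s,fy=s,interpolation=cv2.INTER_CUBIC))
E
python3 - <<'E'
from h import *
import pickle
a=capture('scene');b=capture('top')
pickle.dump((a,b),open('ab.pkl','wb'))
f=np.hstack([a['frame'],b['frame']])[:,:,::-1]
save(a,'s0.png');save(b,'t0.png')
for c in (a,b):print(c['camera_matrix'],c['origin'],c['attitude'])
o=env.observe();print(o)
E
```

```text
[[414.02861746   0.         279.16507004]
 [  0.         414.02861746 213.84426893]
 [  0.           0.           1.        ]] [ 0.00815716 -0.64258058  0.70769867] [ 0.93038963  0.00209966 -0.65828712]
[[389.44392828   0.         283.76507646]
 [  0.         389.44392828 214.57302494]
 [  0.           0.           1.        ]] [0.39835901 0.02038073 0.92486881] [ 0.14799111 -0.01633559 -1.57871341]
{'time': 0.1, 'joint_pos': array([-1.30859596,  0.43517528,  0.02494731,  1.5740109 , -0.01158709,
        1.13399755, -0.07513347]), 'joint_vel': array([ 0.0011209 , -0.00141961, -0.0021191 , -0.00324229,  0.00113214,
        0.00238449, -0.00092342]), 'joint_torque': array([ 2.31497448e-03, -6.71749377e+01,  1.02785412e+00, -3.16905928e+01,
        1.58274325e-02,  7.20917495e-03,  4.04549814e-05]), 'position': array([0.22286258, 0.58346475, 0.25558861]), 'tool_rot': array([-3.14015234e+00,  1.32573219e-04,  2.77671876e+00]), 'ft_force': array([ 1.3920594 ,  0.69197864, -0.0936511 ]), 'ft_torque': array([ 0.01244936, -0.03479698,  0.00270588]), 'gripper_force': 0.0, 'grip_width': 0.08499679926608057}
```

View pics/s0.png

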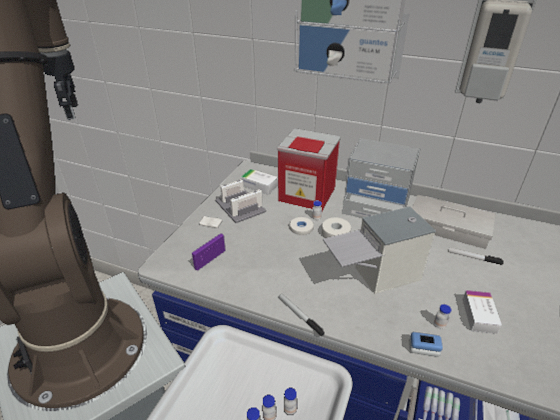

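View pics/t0.png

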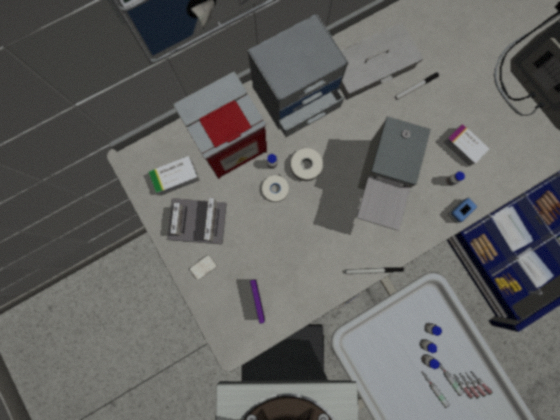

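The scene view shows the rack at about (240,203) with two white cases, the purple look-alike at (209,252) and the box at (397,250) with its shelf at (355,247). In the top view the rack is at (195,220), with cases at (176,215) and (209,218). The purple case is at (257,300), the box lid at (402,152) and the shelf at (382,203).
Candidates for long_case (top view): the left rack case (176,215), the right rack case (209,218), the purple case (257,300, excluded) and the white carton (172,175, not in the rack).

```bash
python3 - <<'E'
from h import *
import pickle
a,b=pickle.load(open('ab.pkl','rb'))
A=cv2.resize(a['frame'][165:235,195:285],(540,420),interpolation=cv2.INTER_CUBIC)
B=cv2.resize(b['frame'][190:250,155:240],(595,420),interpolation=cv2.INTER_CUBIC)
im=np.hstack([A,B])[:,:,::-1];im=cv2.resize(im,None,fx=.7,fy=.7,interpolation=cv2.INTER_AREA);cv2.imwrite('pics/crop.png',im)
def rect(p,t):
    (c,s,an)=cv2.minAreaRect((p[:,:2]*1000).astype(np.float32));print(t,len(p),np.round(c,1),np.round(s,1),round(an,1),'z',np.round(np.nanmedian(p[:,2])*1000,1))
for n,c,boxes in (('top',b,{'L':(165,192,190,245),'R':(193,190,222,247)}),):
    P=cloud(c)
    for k,(x0,y0,x1,y1) in boxes.items():
        q=P[y0:y1,x0:x1].reshape(-1,3); rect(q[(q[:,2]>.05)&(q[:,2]<.075)],n+k)
    q=P[185:255,150:240].reshape(-1,3);rect(q[(q[:,2]>.005)&(q[:,2]<.012)],'rackbase')
    q=P[165:240,345:420].reshape(-1,3);rect(q[(q[:,2]>.112)&(q[:,2]<.128)],'shelf')
    q=P[110:195,365:435].reshape(-1,3);q=q[(q[:,2]>.14)&(q[:,2]<.165)];rect(q,'lid')
    q=P[260:300,150:200].reshape(-1,3);print('table',np.nanmedian(q[:,2]))
P=cloud(a)
q=P[165:235,205:275].reshape(-1,3);q=q[(q[:,2]>.045)&(q[:,2]<.068)];print(len(q),q.min(0),q.max(0))
np.save('q.npy',q)
q=P[205:275,310:400].reshape(-1,3);rect(q[(q[:,2]>.112)&(q[:,2]<.128)],'shelf scene')
q=P[195:260,350:440].reshape(-1,3);rect(q[(q[:,2]>.145)&(q[:,2]<.165)],'lid scene')
E
```

```text
topL 204 [521.7 249.3] [13.1 69.8] 85.0 z 61.5
topR 261 [520.5 173.4] [12.9 95.1] 84.7 z 61.3
rackbase 1414 [533.2 216.5] [155.6 151. ] 7.7 z 7.9
shelf 2024 [ 554.  -207.1] [ 92.7 118.9] 72.6 z 119.6
lid 2779 [ 647.7 -236.6] [ 97.2 127.5] 72.5 z 151.6
table -0.0023202729711094827
419 [0.37473194 0.07003904 0.04501819] [0.56590583 0.25741473 0.06588535]
shelf scene 1510 [ 561.4 -211.7] [ 95.4 137.9] 72.8 z 120.4
lid scene 1703 [ 646.3 -238.7] [ 98.6 127.9] 72.7 z 152.4
```

View pics/crop.png

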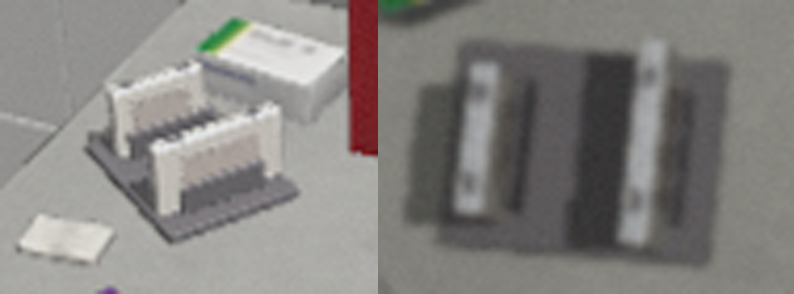

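The crop shows the right-hand case (top 209,218) is the longer. It measures 95 x 13 mm with its top at z = 61 mm, centred at (0.5205, 0.1734) with its long axis at -5.3°. The left one measures 70 mm, so it is the short case. I'll move above the long case and check with the wrist camera.

```bash
cat >> h.py <<'E'
def rect(p,t=''):
    (c,s,an)=cv2.minAreaRect((p[:,:2]*1000).astype(np.float32))
    if s[0]<s[1]: an+=90;s=s[::-1]
    an=(an+90)%180-90
    print(t,len(p),'c',np.round(c,1),'s',np.round(s,1),'long axis deg',round(an,1),'z',np.round(np.nanmedian(p[:,2])*1000,1)); return np.array(c)/1000,an
def near(P,c,r,z0,z1):
    q=P.reshape(-1,3); return q[(np.hypot(q[:,0]-c[0],q[:,1]-c[1])<r)&(q[:,2]>z0)&(q[:,2]<z1)]
def down(deg): return [np.pi,0,np.radians(deg)]
def st(t=''):
    o=env.observe();print(t,'t',round(o['time'],2),'p',np.round(o['position'],4),'rpy',np.round(np.degrees(o['tool_rot']),1),'F',np.round(o['ft_force'],1),'w',round(o['grip_width'],4),'gf',round(o['gripper_force'],1),'q7',round(o['joint_pos'][6],2)); return o
E
python3 - <<'E'
from h import *
env.move_ptp([.5205-.05,.1734,.24],down(174.7)); st()
c=capture('wrist');save(c,'w1.png');print(c['origin'])
P=cloud(c)
rect(near(P,(.5205,.1734),.06,.05,.07),'long');rect(near(P,(.5217,.2493),.035,.05,.07),'short')
E
```

```text
t 1.85 p [0.4704 0.1746 0.24  ] rpy [180.    0.  174.8] F [-0.5  0.2  0.7] w 0.0853 gf 0.0 q7 1.09
[0.39006395 0.18130872 0.35762278]
long 1394 c [518.4 171.2] s [97.1 12. ] long axis deg -4.9 z 61.8
short 1127 c [520.7 247.1] s [68.4 12.5] long axis deg -5.1 z 61.7
```

View pics/w1.png

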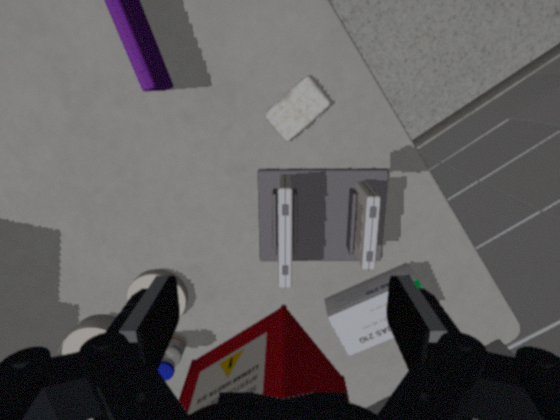

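The wrist view shows the long case at (285,237), the short one at (368,230) and the red container's corner at (283,305). The wrist estimate agrees with the top view to about 2 mm. I'll check how close the container is, then grasp 15 mm toward the robot from the case's middle.

```bash
python3 - <<'E'
from h import *
import pickle
a,b=pickle.load(open('ab.pkl','rb'))
for c in (a,b):
    q=near(cloud(c),(.55,.15),.15,.075,.3);q=q[q[:,1]>-.0]
    d=np.hypot(q[:,0]-.505,q[:,1]-.173);print('nearest tall',np.sort(d)[:3] if len(d) else None,q[d.argmin()] if len(d) else None)
ctr=np.array([.5195,.1722]);u=np.array([np.cos(np.radians(-5)),np.sin(np.radians(-5))])
g=ctr-.012*u
print(g)
E=down(175)
env.servo_line([*g,.15],E,.1);st()
env.servo_line([*g,.061],None,.06);st('low')
close(40);st('closed')
E
```

```text
nearest tall [0.11572421 0.11758227 0.11787186] [0.61998992 0.15998418 0.17887262]
nearest tall [0.11810663 0.11913249 0.12000028] [0.62272506 0.16351382 0.18045033]
[0.50754566 0.17324587]
 t 3.02 p [0.5077 0.1734 0.1505] rpy [180.   0. 175.] F [ 0.4 -0.5 -0.5] w 0.0851 gf 0.0 q7 1.17
low t 4.66 p [0.5078 0.1734 0.0613] rpy [180.   0. 175.] F [ 0.7 -0.3  0.8] w 0.0856 gf 0.0 q7 1.2
closed t 5.32 p [0.5076 0.1733 0.0611] rpy [180.   0. 175.] F [0.5 1.  2.6] w 0.0112 gf 39.5 q7 1.2
```

```bash
python3 - <<'E'
from h import *
env.servo_line([.5076,.1733,.15],None,.08);st('up')
env.servo_line([.44,.03,.15],down(162.5),.15);st()
env.servo_line([.44,.03,.060],None,.1)
z=.060
f0=env.observe()['ft_force'][2]
while z>.046:
    z-=.001;env.servo_line([.44,.03,z],None,.03)
    if abs(env.observe()['ft_force'][2]-f0)>3: break
st('touch')
gripper_open();st('open')
env.wait(.2)
env.servo_line([.44,.03,.15],None,.15)
c=capture('wrist');P=cloud(c);rect(near(P,(.44,.03),.08,.045,.065),'standing');rect(near(P,(.44,.03),.08,.007,.02),'flat')
save(c,'w2.png')
E
```

```text
up t 6.58 p [0.5072 0.1732 0.1495] rpy [-1.80e+02 -1.00e-01  1.75e+02] F [ 0.4 -0.2 -0.2] w 0.0115 gf 39.3 q7 1.17
 t 7.79 p [0.4406 0.0309 0.15  ] rpy [180.    0.  162.6] F [ 0.1  0.5 -0.9] w 0.0112 gf 39.2 q7 1.21
touch t 10.59 p [0.4401 0.03   0.0531] rpy [180.    0.  162.5] F [-0.7  0.5  2.6] w 0.0112 gf 39.5 q7 1.3
open t 11.3 p [0.44  0.03  0.053] rpy [180.    0.  162.5] F [-0.3 -0.3 -0.4] w 0.0855 gf 0.0 q7 1.3
standing 3015 c [431.3  36.3] s [138.6  28.6] long axis deg -28.3 z 53.8
flat 68 c [390.2  54.5] s [46.5 10.9] long axis deg -41.6 z 13.4
```

It stands free on the worktop. Next I'll tip it over toward -y with closed fingers.

```bash
python3 - <<'E'
from h import *
a=np.radians(-17.5);u=np.array([np.cos(a),np.sin(a)]);n=np.array([-u[1],u[0]])
m=np.array([.44,.03])+.012*u
close(20)
s=m+.045*n
env.servo_line([*s,.15],None,.15);env.servo_line([*s,.068],None,.12);st('side')
env.servo_line([*(m+.018*n),.068],None,.05)
env.servo_line([*(m-.006*n),.068],None,.05);st('pushed')
env.wait(.3)
env.servo_line([*s,.12],None,.15);gripper_open()
env.servo_line([*(m-.05*u-.02*n),.24],None,.2)
c=capture('wrist');P=cloud(c);save(c,'w3.png')
rect(near(P,m-.03*n,.09,.006,.02),'flat')
rect(near(P,m-.03*n,.075,.02,.07),'tall') if len(near(P,m-.03*n,.075,.02,.07))>3 else print('no tall')
q=near(P,(.587,-.2187),.2,.112,.128);rect(q,'shelf')
st()
E
```

```text
side t 14.41 p [0.4652 0.0691 0.0684] rpy [180.    0.  162.5] F [ 0.6 -0.4  1. ] w -0.0002 gf 0.0 q7 1.21
pushed t 15.73 p [0.4497 0.0206 0.068 ] rpy [180.    0.  162.5] F [-0.  -0.2  0.1] w 0.0001 gf 0.0 q7 1.3
flat 4751 c [439.9  -6.4] s [96.1 54.4] long axis deg -17.3 z 11.9
no tall
shelf 6 c [ 527.6 -190.7] s [4.5 1.1] long axis deg -85.8 z 120.2
 t 18.38 p [0.3977 0.0227 0.2392] rpy [-1.800e+02 -1.000e-01  1.625e+02] F [-0.   0.3 -1.2] w 0.0854 gf 0.0 q7 1.11
```

View pics/w3.png

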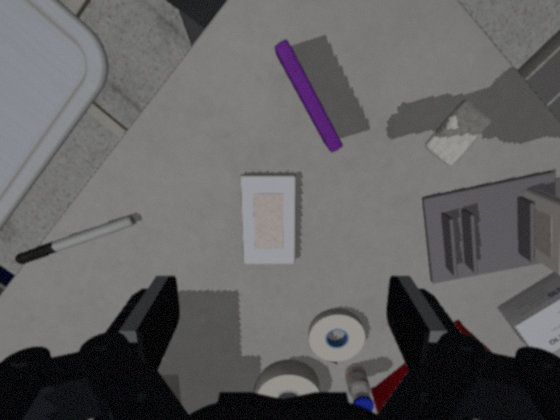

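The case lies flat and free at pixel (269,219), measured 96 x 54 mm with its top at 11.9 mm. Before regrasping I'll image the shelf and box with the wrist camera from the same relative pose, so calibration bias cancels.

```bash
python3 - <<'E'
from h import *
a=np.radians(-17.5);u=np.array([np.cos(a),np.sin(a)]);n=np.array([-u[1],u[0]])
e=np.array([.4963,-.1901])
p=e+.05*u-.05*u
env.move_ptp([*p,.345],down(162.5));st()
c=capture('wrist');P=cloud(c);save(c,'w4.png')
import pickle;pickle.dump(c,open('w4.pkl','wb'))
q=near(P,e+.0475*u,.13,.112,.128);rect(q,'shelf')
s=(q[:,:2]-e)@u;l=(q[:,:2]-e)@n
print(np.percentile(s,[0,1,99,100]),np.percentile(l,[0,1,99,100]))
# lateral edges by slice along u
for k in np.arange(.0,.1,.01):
    m=(s>k)&(s<k+.01)
    if m.sum()>20: print(round(k,3),m.sum(),np.round(1000*np.percentile(l[m],[.5,99.5]),1))
q=near(P,e+.16*u,.13,.145,.16)
if len(q)>50: rect(q,'lid'); s=(q[:,:2]-e)@u;l=(q[:,:2]-e)@n;print(np.percentile(s,[0,1,50]),np.percentile(l,[0,1,99,100]))
E
```

```text
t 19.38 p [ 0.4962 -0.1885  0.3438] rpy [ 1.800e+02 -1.000e-01  1.626e+02] F [-0.8  0.3  0.5] w 0.085 gf 0.0 q7 1.67
shelf 8617 c [ 545.4 -207. ] s [104.1  92.2] long axis deg -17.5 z 119.9
[-0.00020384  0.00049328  0.10105367  0.10391706] [-0.04749178 -0.04620835  0.04354534  0.04474389]
0.0 986 [-47.  44.]
0.01 916 [-46.5  44.3]
0.02 902 [-46.9  43.7]
0.03 887 [-46.4  44.1]
0.04 845 [-46.6  43.7]
0.05 829 [-47.1  43.9]
0.06 814 [-46.4  44.3]
0.07 786 [-46.8  43.6]
0.08 785 [-46.4  44. ]
0.09 712 [-46.6  44.3]
lid 10048 c [ 645.6 -238.6] s [125.9  96.2] long axis deg -17.6 z 151.9
[0.09403901 0.09483125 0.15023953] [-0.04950314 -0.04815826  0.04539322  0.04678427]
```

View pics/w4.png

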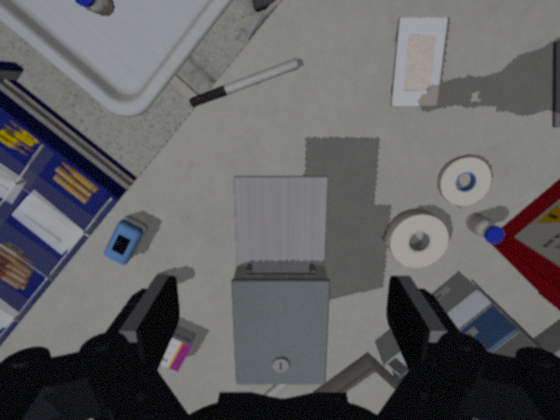

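The view shows the shelf centred near (280,220), the slot front at row ~268 and the lid at (280,330). In wrist-camera coordinates the centreline is 1.4 mm to the -n side of my estimate and the yaw is -17.5°. Next I'll grip the flat case near its rear end.

```bash
python3 - <<'E'
from h import *
a=np.radians(-17.3);u=np.array([np.cos(a),np.sin(a)]);n=np.array([-u[1],u[0]])
cc=np.array([.4409,-.0054]); g=cc-.035*u
env.servo_line([*g,.28],None,.3)
env.servo_line([*g,.08],down(162.7),.2);env.servo_line([*g,.027],None,.06);st('low')
close(50);o=st('closed')
env.servo_line([*g,.075],None,.08);o=st('lifted')
c=capture('wrist');save(c,'w5.png');P=cloud(c)
p=o['position'];q=near(P,p[:2]-.0*u,.08,.03,.075)
d=q[:,:2]-p[:2];s=d@u;l=d@n
for k in np.arange(-.03,.06,.008):
    m=(s>k)&(s<k+.008)
    if m.sum()>15: print(round(k,3),m.sum(),np.round(1000*np.percentile(l[m],[1,99]),1),'z',np.round(1000*np.median(q[m,2]),1))
E
```

```text
low t 22.52 p [0.4077 0.005  0.0272] rpy [180.    0.  162.7] F [ 0.1 -0.4  0.8] w 0.0852 gf 0.0 q7 1.43
closed t 22.94 p [0.4077 0.0051 0.0276] rpy [180.    0.  162.7] F [-1.6  0.3 11.1] w 0.0526 gf 50.0 q7 1.43
lifted t 23.69 p [0.4073 0.0051 0.0748] rpy [-180.    -0.   162.7] F [ 0.4 -0.8  0.4] w 0.0523 gf 52.2 q7 1.38
-0.014 4765 [-39.1  37.8] z 59.0
-0.006 2391 [-26.8  25.6] z 59.2
0.002 2333 [-26.8  25.5] z 59.2
0.01 1956 [-26.8  25.5] z 59.2
0.018 1843 [-27.   25.3] z 59.1
0.026 1780 [-27.1  25.2] z 59.1
0.034 1693 [-27.2  25.1] z 59.1
0.042 1609 [-27.1  25. ] z 59.1
0.05 994 [-27.3  24.9] z 59.0
```

View pics/w5.png

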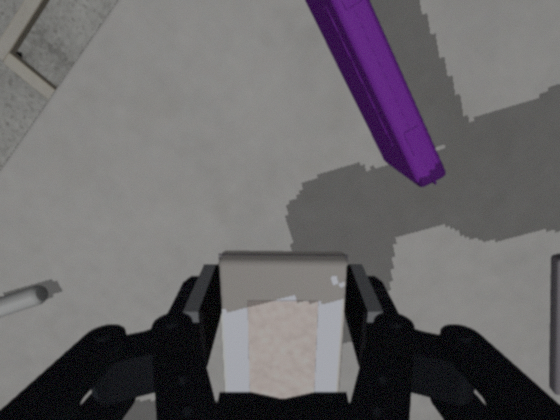

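The case is held level, with its top at z = 59 mm and its rear edge at row 252. It is centred within 1 mm, with case bottom 27.7 mm below the TCP. Next is insertion, with force monitoring.

```bash
cat >> h.py <<'E'
a=np.radians(-17.5);u=np.array([np.cos(a),np.sin(a)]);n=np.array([-u[1],u[0]])
e=np.array([.4963,-.1901])-.0005*n
def pt(s,z,l=0): return [*(e+s*u+l*n),z]
E
python3 - <<'E'
from h import *
env.servo_line([*env.observe()['position'][:2],.22],None,.2)
env.servo_line(pt(-.03,.22),down(162.7),.2)
env.servo_line(pt(-.03,.152),None,.1);f0=st('above')['ft_force']
z=.152
while z>.1475:
    z-=.001;env.servo_line(pt(-.03,z),None,.03)
    if env.observe()['ft_force'][2]-f0[2]>3: break
st('down');z=max(z,.1478)+.0007;print(z)
for s in np.r_[np.arange(-.02,.041,.006),.05,.06,.066,.07]:
    env.servo_line(pt(s,z),None,.05);o=env.observe();f=o['ft_force']-f0
    print(round(s,3),np.round([f[:2]@u,f[:2]@n,f[2]],1),end=' ')
    if abs(f[:2]@u)>8 or abs(f[:2]@n)>6: print('STOP');break
st('in')
c=capture('scene');save(c,'s1.png',(300,170,460,290),5)
E
```

```text
above t 26.58 p [ 0.4679 -0.1816  0.1524] rpy [180.    0.  162.7] F [ 1.3  0.2 -0.2] w 0.0526 gf 52.2 q7 1.79
down t 27.83 p [ 0.4676 -0.1816  0.1472] rpy [180.    0.  162.7] F [-1.4  0.6  5.4] w 0.0519 gf 52.8 q7 1.8
0.1485
-0.02 [-2.8  0.3 -0.9] -0.014 [-0.7 -0.8 -0.8] -0.008 [-1.1 -0.8 -0.6] -0.002 [-2.  -0.3 -1.1] 0.004 [-1.6 -1.4 -0.4] 0.01 [-1.7  0.1  0.5] 0.016 [-1.4 -0.5 -0.4] 0.022 [-0.9 -0.7 -0.5] 0.028 [-0.5 -0.8 -0.3] 0.034 [-1.4 -0.3 -0.1] 0.04 [-1.5 -0.9  0.3] 0.05 [-2.  -0.6 -0.1] 0.06 [-1.  -0.1  0.3] 0.066 [-1.5 -1.4 -0.9] 0.07 [-1.6 -0.9 -0.5] in t 32.07 p [ 0.5631 -0.2117  0.1485] rpy [-180.     0.   162.7] F [-0.5 -0.1 -0.7] w 0.052 gf 52.2 q7 1.82
```

View pics/s1.png

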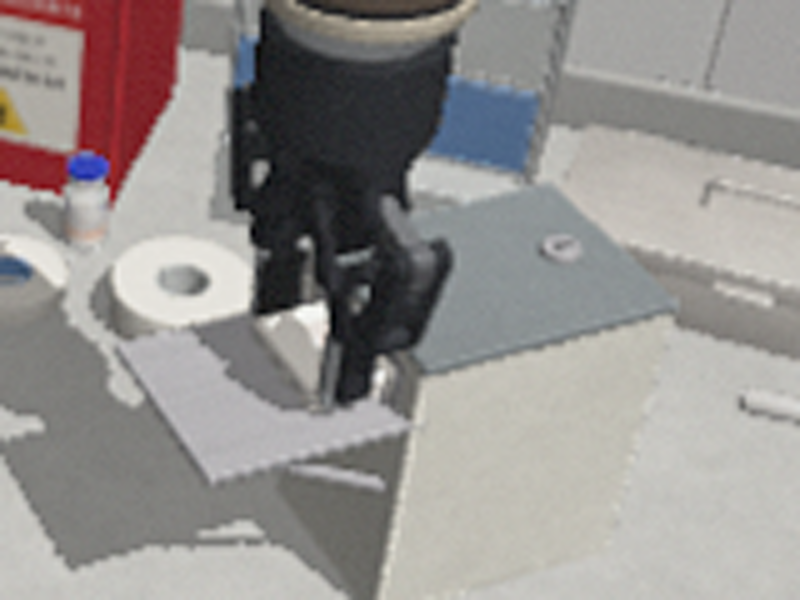

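The case is in the slot with no resistance. I'll release it, go behind it and push with closed fingers.

```bash
python3 - <<'E'
from h import *
gripper_open();st('open')
env.servo_line(pt(.07,.21),None,.15);env.servo_line(pt(.02,.21),None,.15);close(20)
c=capture('wrist');P=cloud(c);q=near(P,e+.05*u,.05,.125,.16);d=q[:,:2]-e
k=np.abs(d@n)<.025;q=q[k];s=(d@u)[k];q=q[s<.09];s=s[s<.09]
if len(s):
  print('rear s',s.min());[print(round(x,3),np.round(1000*np.median(q[(s>x)&(s<x+.008),2]),1)) for x in np.arange(.04,.09,.008) if ((s>x)&(s<x+.008)).sum()>5]
env.servo_line(pt(.02,.151),None,.1);f0=st('behind')['ft_force']
for s in np.r_[np.arange(.03,.0761,.006),np.arange(.078,.0861,.002)]:
    env.servo_line(pt(s,.151),None,.05);f=env.observe()['ft_force']-f0
    print(round(s,3),np.round([f[:2]@u,f[:2]@n,f[2]],1),end=' ')
    if f[:2]@u<-14 or abs(f[:2]@n)>8: print('STOP');break
st('pushed')
c=capture('scene');save(c,'s2.png',(300,170,460,290),5)
E
```

```text
open t 32.55 p [ 0.5629 -0.2116  0.1485] rpy [180.    0.  162.7] F [-0.1 -0.1 -0.7] w 0.0855 gf 0.0 q7 1.82
rear s 0.05959253615416915
0.056 141.4
behind t 35.15 p [ 0.5155 -0.1968  0.1514] rpy [-180.     0.   162.7] F [ 0.1 -0.2  0.5] w -0.0001 gf 0.0 q7 1.81
0.03 [-0.3 -0.3 -0.9] 0.036 [ 0.5 -0.8 -0.4] 0.042 [-0.3  0.7 -1.1] 0.048 [-0.5  0.3 -0.5] 0.054 [-3.4  0.2 -1.5] 0.06 [-9.1 -0.4 -3.1] 0.066 [-14.6  -0.1  -6. ] STOP
pushed t 37.1 p [ 0.5544 -0.2089  0.1486] rpy [180.   -0.6 162.7] F [-13.9   4.2  -5.5] w 0.0003 gf 6.9 q7 1.81
```

View pics/s2.png

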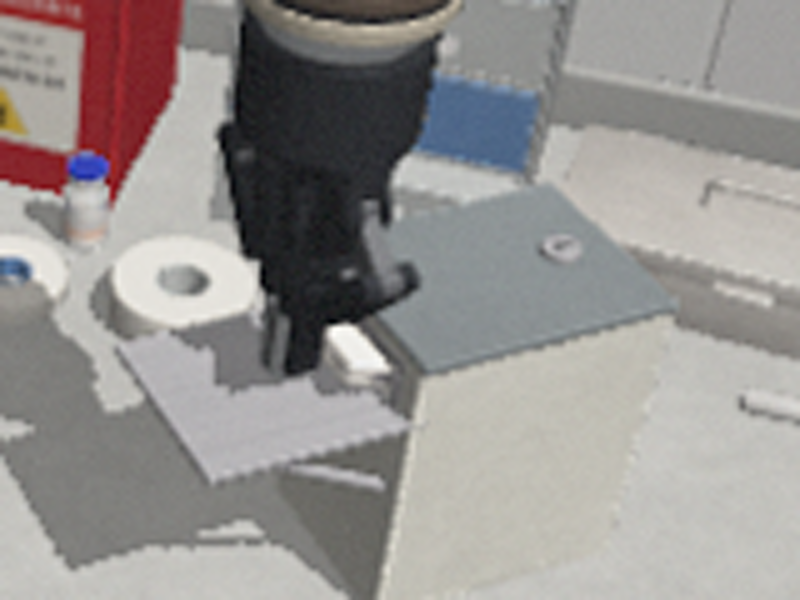

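The case has dipped in the slot with its rear end raised, and it drags as described. I'll keep pushing in small steps and watch the actual travel.

```bash
python3 - <<'E'
from h import *
f0=0
for s in np.arange(.067,.0961,.0015):
    env.servo_line(pt(s,.151),down(162.7),.02);o=env.observe();f=o['ft_force']
    d=o['position'][:2]-e
    print(round(s,4),'act',np.round([1000*d@u,1000*d@n,1000*o['position'][2]],1),np.round([f[:2]@u,f[:2]@n,f[2]],1))
    if f[:2]@u<-21 or abs(f[:2]@n)>8: print('STOP');break
st()
E
```

```text
0.067 act [ 61.5   0.  148.4] [-15.9  -0.4  -5. ]
0.0685 act [ 62.4   0.  148.1] [-16.8  -0.4  -4.5]
0.07 act [ 63.3   0.  147.9] [-19.3  -0.6  -6. ]
0.0715 act [ 64.3   0.  147.6] [-19.5  -0.2  -6.4]
0.073 act [ 65.3   0.  147.3] [-20.5  -0.5  -8.3]
0.0745 act [ 66.3   0.  147. ] [-20.9  -0.   -6.7]
0.076 act [ 67.3   0.  146.7] [-21.9  -0.   -9.2]
STOP
 t 38.9 p [ 0.5604 -0.2108  0.1467] rpy [179.9  -1.1 162.6] F [-20.9   6.6  -9.2] w -0.0001 gf 11.0 q7 1.81
```

```bash
cat >> h.py <<'E'
def rear():
    c=capture('wrist');P=cloud(c);q=near(P,e+.05*u,.055,.123,.16);d=q[:,:2]-e
    k=(np.abs(d@n)<.03)&(d@u<.092);q=q[k];s=(d@u)[k];l=(d@n)[k]
    if len(s)>20: print('rear s',np.percentile(s,[0,1,5]),'z',q[:,2].min(),q[:,2].max(),'lat',l.min(),l.max(),len(s))
    else: print('nothing on shelf',len(s))
    return c
E
python3 - <<'E'
from h import *
env.servo_line(pt(.03,.152),down(162.7),.1);env.servo_line(pt(.02,.21),None,.15);c=rear();save(c,'w6.png',(200,180,360,300),5);st()
E
```

```text
nothing on shelf 0
 t 40.1 p [ 0.5152 -0.1963  0.2092] rpy [180.   -0.  162.7] F [-0.   0.2  1.1] w -0.0002 gf 0.0 q7 1.76
```

View pics/w6.png

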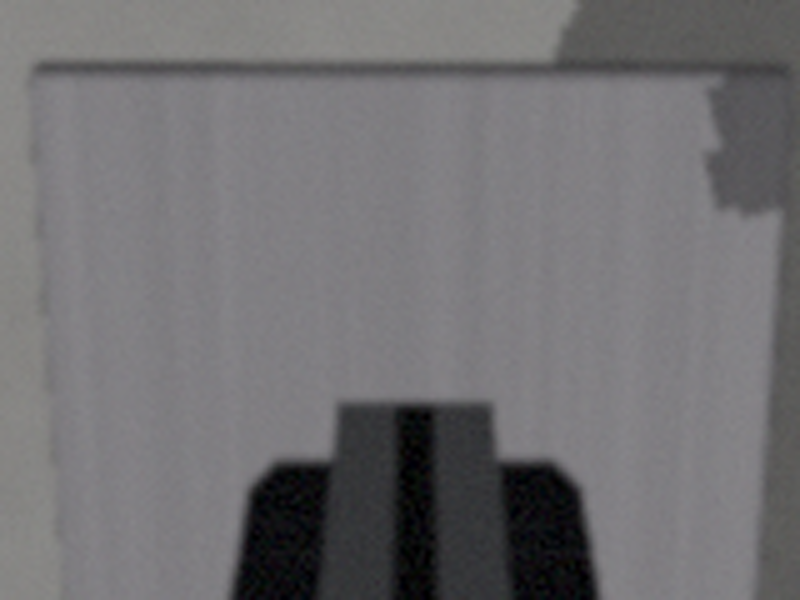

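The closed fingers hide the slot in this view, so I'll look from farther back, measuring numerically.

```bash
python3 - <<'E'
from h import *
env.servo_line(pt(-.05,.26),None,.25);c=rear();save(c,'w7.png',(190,160,390,310),4)
E
```

```text
rear s [0.07755289 0.07830055 0.0788251 ] z 0.13507448080195603 0.1411141573792839 lat -0.0043184264200619655 0.0046986021349336195 150
```

View pics/w7.png

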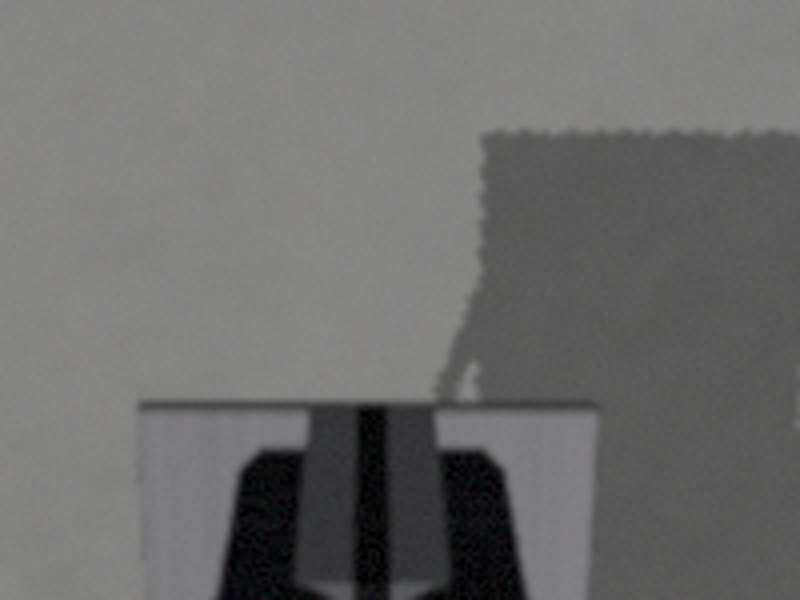

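The rear end is at s = 78 mm, so the case really is moving, with 17 mm left to flush (s = 95 mm). I'll keep pushing.

```bash
python3 - <<'E'
from h import *
env.servo_line(pt(.02,.21),None,.25);env.servo_line(pt(.045,.153),None,.15)
env.servo_line(pt(.064,.153),None,.06)
s=.064
while s<.105:
    s+=.002
    env.servo_line(pt(s,.153),down(162.7),.03);o=env.observe();f=o['ft_force'];d=o['position'][:2]-e
    A=1000*d@u
    print(round(s,4),np.round([A,1000*d@n,1000*o['position'][2]],1),np.round([f[:2]@u,f[:2]@n,f[2]],1))
    if f[:2]@u<-32 or abs(f[:2]@n)>12 or A>85.5: print('STOP');break
st()
E
```

```text
0.066 [ 65.9  -0.  153. ] [-0.3 -0.1  0.3]
0.068 [ 67.5  -0.  152.7] [-2.  -0.2 -0.8]
0.07 [ 69.8   0.  152.8] [-3.2 -0.  -0.1]
0.072 [ 72.3   0.  153.1] [-1.4  0.1 -0.3]
0.074 [ 74.3   0.  153.1] [-1.2  0.2 -0.1]
0.076 [ 76.3   0.  153.1] [-0.6 -0.1 -0.4]
0.078 [ 78.3  -0.  153.1] [-0.3  0.1 -0.9]
0.08 [ 80.2  -0.  153. ] [-0.4 -0.2 -1.3]
0.082 [ 82.3  -0.  153. ] [-1.4  0.3  0.2]
0.084 [ 84.3  -0.  153.1] [-1.7  0.4 -1.2]
0.086 [ 84.3  -0.  152.8] [-8.3  1.1  4.9]
0.088 [ 8.440e+01 -1.000e-01  1.526e+02] [-16.3   1.3  10.9]
0.09 [ 84.5  -0.2 152.3] [-23.3   0.7  15.8]
0.092 [ 84.5  -0.2 152.1] [-31.4   2.4  20.6]
0.094 [ 84.6  -0.2 151.7] [-38.5   1.5  25.1]
STOP
 t 45.92 p [ 0.5768 -0.2162  0.1517] rpy [179.9  -1.1 162.6] F [-36.2  13.   25.1] w -0.0002 gf 19.2 q7 1.82
```

The case slid in easily, and then the fingers met the box front. I'll retreat and check.

```bash
python3 - <<'E'
from h import *
env.servo_line(pt(.05,.155),down(162.7),.15);env.servo_line(pt(.0,.24),None,.2);env.servo_line(pt(-.06,.32),None,.25);gripper_open()
c=rear();save(c,'w8.png',(190,160,390,310),4)
b=capture('top');rect(near(cloud(b),(.5217,.2493),.035,.05,.07),'short');st()
E
```

```text
nothing on shelf 0
short 200 c [521.7 248.8] s [69.5 12.8] long axis deg -3.5 z 61.3
 t 48.43 p [ 0.4389 -0.1725  0.3201] rpy [180.    0.  162.7] F [ 0.4 -0.  -0.6] w 0.0853 gf 0.0 q7 1.62
```

View pics/w8.png

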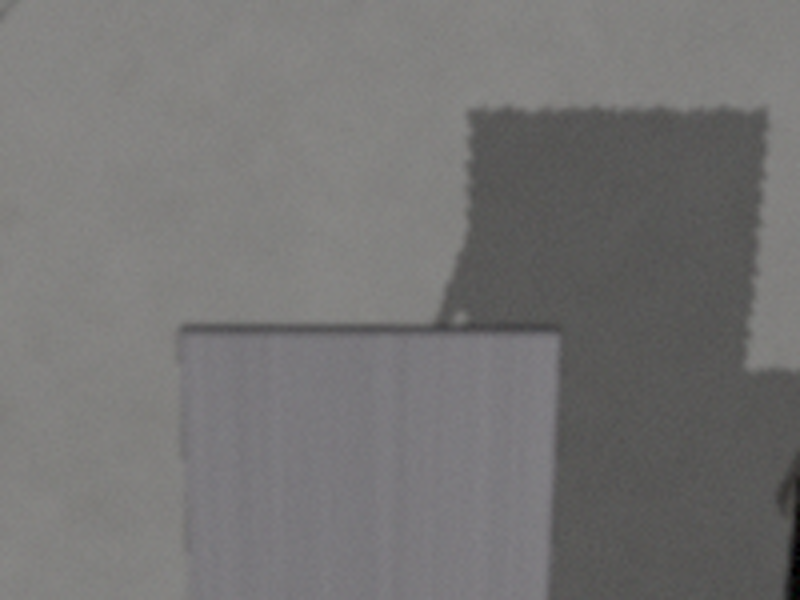

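The shelf is clear and the short case still stands where it was (measured within 1 mm of its start). I'll check numerically with the scene camera that nothing is still lodged in the slot.

```bash
python3 - <<'E'
from h import *
def slot(c,t):
    P=cloud(c).reshape(-1,3);d=P[:,:2]-e;s=d@u;l=d@n
    k=(s>.085)&(s<.2)&(abs(l)<.027)&(P[:,2]>.0)&(P[:,2]<.148)
    print(t,k.sum())
    for i in np.flatnonzero(k)[::max(1,k.sum()//40)]: print(np.round(1000*np.array([s[i],l[i],P[i,2]])),end=' ')
    print()
slot(capture('scene'),'scene')
# tilt the camera up to look into the slot
try:
    Rd=R.from_euler('xyz',down(162.5));
    r=(R.from_rotvec(np.array([*n,0])*-np.radians(35))*Rd)
    env.move_ptp(pt(-.06,.30),r.as_euler('xyz'));c=capture('wrist');print(c['origin'],rot(c['attitude'])@[0,0,-1]);slot(c,'wrist')
except env.IKError as x: print('ik',x)
st()
E
```

```text
scene 535
[ 95.  27. 145.] [ 94.  20. 139.] [ 95.  12. 139.] [ 96.  27. 122.] [ 95.  17. 126.] [ 96.  22. 120.] [ 93.  21. 118.] [ 89.  18. 119.] [ 95. -18. 146.] [ 93. -18. 143.] [ 96.  -8. 132.] [ 95.  -8. 129.] [ 95. -12. 129.] [ 95. -16. 130.] [ 97. -20. 129.] [ 88. -12. 120.] [ 95. -21. 122.] [ 92. -23. 120.] [ 98. -22.  85.] [95. 13. 49.] [95. 12. 47.] [ 96. -10.  62.] [95. 22. 25.] [96.  6. 36.] [96.  9. 30.] [96. 12. 24.] [98. 22. 11.] [94. 25.  6.] [ 97. -21.  48.] [ 96. -16.  40.] [95.  1. 21.] [95. 12.  8.] [89. 18.  1.] [ 95. -25.  40.] [ 95. -26.  37.] [88.  8.  1.] [91.  4.  1.] [96. -6.  6.] [ 96. -13.   9.] [ 91. -11.   2.] [ 89. -15.   0.] [ 86. -24.   0.] 
[ 0.31206179 -0.13328343  0.350805  ] [ 0.76383227 -0.24222573 -0.59823655]
wrist 1646
[ 86. -27.   0.] [ 89. -11.   1.] [93.  7.  0.] [ 86.   8. 119.] [ 87.   1. 120.] [ 88. -12. 120.] [ 90. -24. 120.] [ 90.  17. 120.] [ 92.   5. 120.] [ 93.  -7. 120.] [ 95. -19. 120.] [ 95.  25. 120.] [ 96.  14. 120.] [ 99.   1. 120.] [101. -11. 119.] [ 93. -24. 126.] [ 93.  17. 127.] [ 94.   4. 127.] [ 95.  -7. 128.] [ 95. -19. 128.] [ 94.  22. 130.] [ 96.  10. 130.] [ 96.  -3. 131.] [ 95. -16. 132.] [ 97.  25. 131.] [ 97.  12. 133.] [ 97.  -1. 133.] [ 95. -14. 136.] [ 94. -26. 138.] [ 94.  14. 138.] [ 93.   0. 140.] [ 94. -12. 141.] [ 93. -26. 143.] [ 95.  14. 141.] [ 95.   1. 143.] [ 94. -11. 144.] [ 95. -25. 145.] [ 95.  16. 145.] [ 94.   4. 147.] [ 96.  -9. 147.] [ 96.   4. 148.] 
 t 49.31 p [ 0.4399 -0.1731  0.3008] rpy [-180.    35.   162.5] F [ 1.1 -0.   0.4] w 0.0853 gf 0.0 q7 1.18
```

The wrist depth shows a tilted surface in the slot at s = 93–97 mm, z = 126–133 mm. That is the case's rear end, raised and hanging 1–2 mm short of flush. I'll push again with the tool tilted 17°, so the fingertip's leading corner reaches slightly past the front.

```bash
cat >> h.py <<'E'
def tilt(deg): return (R.from_rotvec(np.array([*n,0])*-np.radians(deg))*R.from_euler('xyz',down(162.6))).as_euler('xyz')
def slotchk():
    c=capture('wrist');P=cloud(c).reshape(-1,3);d=P[:,:2]-e;s=d@u;l=d@n
    k=(s>.085)&(s<.2)&(abs(l)<.025)&(P[:,2]>.122)&(P[:,2]<.134)
    print('in slot',k.sum(),np.round(1000*np.percentile(s[k],[1,50,99]),1) if k.sum() else '')
    k=(s>.1)&(s<.2)&(abs(l)<.025)&(P[:,2]<.122)&(P[:,2]>0);print('deeper',k.sum(),np.round(1000*np.median(P[k,2]),1) if k.sum() else '')
E
python3 - <<'E'
from h import *
close(20)
env.servo_line(pt(.03,.20),tilt(17),.25)
env.servo_line(pt(.055,.1505),None,.2);f0=st()['ft_force']
env.servo_line(pt(.076,.1505),None,.06)
s=.076
while s<.098:
    s+=.0015;env.servo_line(pt(s,.1505),tilt(17),.05);o=env.observe();f=o['ft_force']-f0;d=o['position'][:2]-e
    print(round(s,4),np.round([1000*d@u,1000*o['position'][2]],1),np.round([f[:2]@u,f[2]],1))
    if f[:2]@u<-30: break
env.servo_line(pt(.05,.155),tilt(17),.2);env.servo_line(pt(-.06,.30),tilt(35),.3);slotchk();st()
E
```

```text
t 51.33 p [ 0.5476 -0.2071  0.1512] rpy [-180.    17.   162.6] F [ 0.6  0.1 -0.3] w -0.0001 gf 0.0 q7 1.87
0.0775 [ 77.4 150.4] [-0.3  0.5]
0.079 [ 79.  150.5] [-0.5  0.3]
0.0805 [ 79.8 150.1] [-3.7  0.8]
0.082 [ 80.2 149.6] [-7.9  2.8]
0.0835 [ 80.5 149. ] [-12.8   4.7]
0.085 [ 80.8 148.4] [-15.6   4.5]
0.0865 [ 81.2 147.9] [-19.3   6.1]
0.088 [ 81.4 147.3] [-24.2   7.7]
0.0895 [ 81.7 146.7] [-27.3   7.7]
0.091 [ 82.  146.2] [-32.6  12.3]
in slot 0 
deeper 131 119.7
 t 55.99 p [ 0.4392 -0.1727  0.2996] rpy [-179.9   34.9  162.6] F [ 0.7  0.3 -0.1] w -0.0 gf 0.0 q7 1.11
```

```bash
python3 - <<'E'
from h import *
gripper_open();slotchk()
c=capture('wrist');P=cloud(c).reshape(-1,3);d=P[:,:2]-e;s=d@u;l=d@n
k=(s>.09)&(s<.25)&(abs(l)<.027)&(P[:,2]>.02)&(P[:,2]<.138)
for i in np.flatnonzero(k)[::max(1,k.sum()//30)]: print(np.round(1000*np.array([s[i],l[i],P[i,2]])),end=' ')
st()
E
```

```text
in slot 0 
deeper 136 119.7
[ 90. -25. 119.] [ 90.  -1. 120.] [ 93. -27. 120.] [ 93.  -0. 120.] [ 92.  26. 120.] [ 93.  -2. 120.] [ 95.  24. 119.] [ 96.  -3. 119.] [ 95.  23. 120.] [ 97.  -4. 120.] [ 97.  22. 120.] [ 98.  -5. 120.] [ 98.  21. 120.] [100.  -6. 120.] [101.  20. 120.] [102.  -6. 120.] [101.  20. 120.] [105.  -6. 119.] [103.  20. 120.] [219.   1.  32.] [218. -14.  35.] [218.  23.  35.] [217.   7.  37.] [217.  -9.  39.] [218. -26.  41.] [218.  11.  40.] [217.  -7.  43.] [218. -25.  44.] [217.  11.  44.] [ 95. -12. 137.] [ 93.  14. 138.]  t 56.88 p [ 0.4389 -0.1725  0.3   ] rpy [-179.9   35.   162.6] F [ 0.  -0.6 -0.8] w 0.0852 gf 0.0 q7 1.11
```

The slot is now empty: the camera sees the box's rear wall through it, so the case has dropped inside.

```bash
python3 -c "
from h import *
print(env.hand_in())"
```

```text
the job is handed in; nothing more can be done
None
```

I handed the job in at about 57 s. The long case was laid flat, released, regripped and pushed through the slot; its drop is inferred from the camera seeing the box's back wall through the empty slot. The short case still stands in the rack. I viewed 12 pictures, two over the limit of 10.

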